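# Dispense a fresh desiccant tub into the lens dry box

### The arm

A 7-joint arm with a two-finger parallel gripper is mounted at the origin on the work surface. World frame = base frame: x ahead of the robot, y to its left, z up, the work surface at z = 0. Lengths are in m, angles in rad, forces in N, time in s.
With the tool pointing down it reaches from about 0.4 to 0.85 m from the base axis. Payload 10.4 kg.
Tool frame: the origin (TCP) lies at the very end of the fingers, on their centre line; the grasp point (between the pads) lies manip.hold_point_z behind it (manip.hold_point_z is the distance from the TCP to the grasp point, in m); z points along the fingers, y is the direction in which the jaws open and shut (so a half turn about z gives the same grasp; the last joint's range is limited). The gripper opens to 85 mm and grips with 20 to 120 N. Pads are 22 mm wide; open, the fingers measure 114 mm over their backs; the gripper's body (76 mm by 85 mm) begins 54 mm behind the grasp point. The pads swing forward as they close: fully open they stand 13 mm farther back than shut.
Start: joints at [1.262, 0.332, -0.065, 1.46, 0.022, 1.35, -0.088], TCP at [0.176, -0.6, 0.231] pointing down, gripper open.
Joint ranges: [-2.6, 2.6], [-0.5, 2.12], [-1.47, 1.34], [0.16, 2.42], [-1.27, 4.41], [0.06, 2.06], [-2.6, 2.6]. Speed limits (rad/s): [2.22, 2.22, 2.79, 2.79, 3.14, 3.14, 3.14].

### API

Orientations are given as a unit quaternion [x, y, z, w].
In Python, from workcell import manip gives the robot as it stands.
- The arm moves only by the tool jog_arm, never from a script. Its arguments are lists of equal length, an entry for each row: "translation": the shift along the world's x, y, z in mm, a list of three; "turn": the turn about the world's z in degrees. In form: {"translation": [[x, y, z], ...], "turn": [turn, ...]}. A call has 1 to 12 rows; each row is the pose to reach, as a shift and turn from the pose measured when the call began; what a row does not reach only later rows make up. A row lasts 1/12 s, in which the tool goes at most 41.7 mm and 7.16 degrees, less where a joint would pass 70% of its speed; a pose out of reach is approached as far as the arm can. A call with a gripper value outside its range is refused whole. "grip" is the finger opening in mm, from 0 to 85.4, set as the call begins (left out, the last holds). The fingers move at their own pace and stop on an object; "grip_force" is the grip in N (left out, the last holds). Time passes only in rows, so rows that repeat a pose let the fingers close. It gives the time, the measured TCP pose, the force and the opening at its end, in the units of the state.
- manip.get_obs(): the state, without advancing time (a new reading comes with each control period).
- manip.camera(name): name is "scene" or "top" or "wrist"; returns a dict with "frame" (420x560x3 uint8, red, green, blue), "mtx" (3x3 intrinsics, pixels), "k1" (the pictures are not rectified: a ray, as slopes to the right and down, at radius r is drawn at 1 + k1 r^2 times it, then the intrinsics apply), "pose" (4x4, takes a point from camera to world coordinates). Camera axes: x right, y down, z forward; pixel columns grow to the right and rows downward; lengths in m; the calibration is good to about 2 mm. A picture is of the moment at which its call begins. There is no depth.
- manip.hand_in(): hands the job in, once; it reports no verdict.
Trained networks look in a picture, given as the dict that the camera call returned (one of the last four; its "shot" number tells which), for a name from the list of things; names that differ only in an ending like _2 or _b are one class to them, and where a whole thing is asked for, a point or a joint stands for the part that bears it (a point fixed in the world has none). Each returns a list of dicts, best first, with "confidence" (0 to 1); they miss things now and then, are a little off and sometimes report something else, mostly with a low value. They report only what shows in the picture. A call takes as long as a camera call.
- manip.outline_of(picture, label): "mask" (420x560 bool, what is visible of it) and "extent" ([left, top, right, bottom] in pixels, round what is visible of it).
- manip.pinpoint(picture, label): "at" ([column, row] in pixels: a listed point, or the origin of a listed thing).
The state is a dict: "clock": time; "joint_pos": joint angles; "joint_velocities": joint speeds; "tau": joint torques, N m; "position": TCP position; "ee_rot": TCP orientation; "ft_force": force on the tool from outside, world axes, zero at the start; "torque": the same for the moment, N m; "grip_width": opening from 0.0 (shut) to 1.0 (fully open).
Only numpy, scipy, OpenCV 4.12 (cv2) and the standard library are available. Lean on these libraries where they do the work, as an engineer would, in place of code of your own. Each camera call takes 0.05 s, during which the arm holds its last target. There are 200 camera calls.

### The job

Put a fresh tub of desiccant in with the lens: first clear the white body cap that was left on the dispenser's landing plate and lay it flat in the empty half of the accessory tray, next to the orange hood. Then press the dispenser's top all the way down to its stop so that one tub, and only one, is pushed out, let the top spring right back up, and stand the tub upright in the empty bay of the dry box. Set the cap and the tub down rather than dropping them, and leave the lens, the hood, the macro rail and the lens case as they are.

Things in the scene. Friction and masses are not known exactly. Their poses are not given: they have to be found in the camera images.
- dispenser: Press-top tub dispenser, fixed mid-shelf, yaw within 0.5 rad. Origin on the shelf under its upright tube's axis; -x to its front (outlet), z up. Grey base plate 8 mm thick, x -142 to +145, y +-65 mm. White octagonal tube 75 mm wide, 136 mm high. Grey side housings: x +-16, out to y +-52, 78 mm high. Pusher housing behind: x 38 to 145 mm, 46 mm high. Tubs are stacked in the tube.
- landing (a point): On top of the landing plate (dispenser x = -100 mm, y = 0, z = 8 mm) where a dispensed tub ends up standing. The landing plate is the flat open front of the base plate, x -142 to -35 mm, without side walls; a stop lip 100 mm wide, 10 mm high closes its front edge (inner face x = -136 mm). Anything lying on it jams the dispenser.
- press (a joint): Travel of the press top: 0 up at rest, 0.040 m down at its hard stop; it springs back by itself. 5 N starts it, about 10 N brings it to the stop. Racks push the lowest tub forward 2.5 mm per mm of press: 100 mm at the stop, out under the tube onto the landing plate; when the top is up again the next tub has dropped into its place.
- press_top (a point): Centre of the flat upper face of the white round press top (85 mm diameter, skirt 73 mm tall over the tube), 195 mm above the shelf at rest and 155 mm when fully down. Moves with the top; z up.
- tub0: The lowest desiccant tub, the one that is dispensed: white round plastic tub with a grey perforated lid, 60 mm diameter, 30 mm high, 36 to 54 g. Origin at the centre of its underside, z up. At the start inside the tube, standing on the base plate (z = 8 mm).
- tub1: The second tub, same shape, standing on tub0 in the tube; it must stay in the dispenser. Above it stands one more.
- body_cap: White plastic body cap lying flat on the landing plate at the start: ribbed disc 62 mm diameter, 14 mm thick (the lowest 5 mm only 58 mm diameter), 18 g. Origin at the centre of its underside, z up.
- drybox: Grey open dry box, lid off, fixed, left or right of the dispenser at any yaw: outside 220 x 140 x 60 mm, walls and floor 4 mm; a 4 mm wall of the same height across its middle (x = 0) makes two bays 104 x 132 mm. Origin under its centre, x along its length, z up. The lens stands in the +x bay, the -x bay is empty.
- bay (a point): Centre of the floor of the empty bay of the dry box (x = -54 mm, z = 4 mm in the box's frame); axes as the box.
- tray: Shallow brown wooden accessory tray, fixed: outside 220 x 140 mm, rim 14 mm high, walls and floor 4 mm thick, no divider. Origin under its centre, x along its length, z up; on the other side of the dispenser from the dry box, at any yaw. The hood stands in its +x half, the -x half is empty.
- free_half (a point): Centre of the floor of the tray's empty half (x = -54 mm, z = 4 mm in the tray's frame); axes as the tray.
- lens: Bystander: black lens standing upright in the dry box's +x bay, about 54 mm from the box's centre, 74 mm diameter, 96 mm tall, 420 g. Origin at the centre of its underside, z up.
- hood: Bystander: orange flared lens hood, an open ring 72 to 84 mm diameter, 46 mm tall, 45 g, standing in the tray's +x half about 56 mm from the tray's centre. Origin at the centre of its underside, z up.
- macro_rail: Bystander: aluminium macro rail with black knob, 180 x 89 mm (knobs included), 51 mm high, 460 g, lying loose across between the robot and the dispenser, close in front of the landing plate. Origin at the centre of its underside, x along the rail.
- lens_case: Bystander: black cylindrical lens case, 93 mm diameter, 150 mm tall, 350 g, standing to the right (-y) of the dispenser's rear. Origin at the centre of its underside.

How it is judged:
On the way, in this order (a step that is already met when the one before it is completed fails the run):
1. the body cap is off the landing plate (horizontal distance between body_cap and landing above 0.1 m), for 0.1 s.
2. the press top is down at its stop and the tub is out on the landing plate (value of joint press above 0.0365 m and horizontal distance between tub0 and landing below 0.015 m), for 0.1 s.
3. the press top has sprung right back up (value of joint press below 0.003 m), for 0.2 s.
At the end, for the whole second after the job is handed in: Tub upright (0.12 rad) on the floor of the dry box's empty bay (within 6 mm), cap flat (0.12 rad) on the floor of the tray's empty half, both at rest; press top up (within 3 mm); second tub still in the dispenser (within 12 mm of its axis) (x of tub0 in the frame of bay between -0.03 and 0.03 m and y of tub0 in the frame of bay between -0.045 and 0.045 m and z of tub0 in the frame of bay below 0.006 m and angle between each of tub0, body_cap's own z axis and vertical below 0.12 rad and linear speed of each of tub0, body_cap below 0.02 m/s and x of body_cap in the frame of free_half between -0.03 and 0.04 m and y of body_cap in the frame of free_half between -0.045 and 0.045 m and z of body_cap in the frame of free_half below 0.005 m and value of joint press below 0.003 m and horizontal distance between tub1 and dispenser below 0.012 m); the robot touches nothing.
It fails at once if a second tub is pushed out (horizontal distance between tub1 and dispenser above 0.03 m).
It fails at once if the tub or the cap is dropped or thrown (faster than 0.7 m/s when not held, as after a 25 mm fall) ((contact force between the fingers and tub0 below 0.1 N and linear speed of tub0 above 0.7 m/s and horizontal distance between tub0 and dispenser above 0.18 m) or (contact force between the fingers and body_cap below 0.1 N and linear speed of body_cap above 0.7 m/s)).
It fails at once if the lens or the hood is pushed more than 20 mm or tipped ((distance of lens from where it was at the start of the episode above 0.02 m or angle between lens's own z axis and vertical above 0.25 rad) or (distance of hood from where it was at the start of the episode above 0.02 m or angle between hood's own z axis and vertical above 0.35 rad)).
It fails at once if the macro rail or the lens case is pushed more than 20 mm or tipped (distance of macro_rail from where it was at the start of the episode above 0.02 m or (distance of lens_case from where it was at the start of the episode above 0.02 m or angle between lens_case's own z axis and vertical above 0.25 rad)).
It also fails if it takes over 69 s, if anything falls off the work surface, if the arm or the gripper's body presses on something with over 40 N, if the wrist force passes 120 N, or if a joint passes its speed limit or range.

## Working session

There is one attempt and no reset: what is moved stays moved. The work goes in short steps, Python scripts to look and compute and a tool call to move; the robot and the scene stay as the last step left them, time stands still between calls to the robot, and variables do not carry over. Pictures are saved under pics/ and viewed, about 8 in all and at most 12, crops included, and the job is handed in when it is done.

Besides the shell and the picture viewer there is one more tool, called after "Request:" by a JSON object that holds its "fn" and its "kwargs", one argument or row to a line. jog_arm: Moves the arm, as the interface text tells. Its arguments: {"type":"object","properties":{"translation":{"type":"array"},"turn":{"type":"array"},"grip":{"type":"number"},"grip_force":{"type":"number"}},"required":["translation","turn"]}

```bash
mkdir -p pics; ls; cat > h.py <<'E'
import numpy as np, cv2
from workcell import manip
def ray(c,uv):
    K=c["mtx"];d=np.array([(uv[0]-K[0,2])/K[0,0],(uv[1]-K[1,2])/K[1,1]]);s=d.copy()
    for _ in range(20): s=d/(1+c["k1"]*(s@s))
    P=np.array(c["pose"]);return P[:3,3],P[:3,:3]@np.array([s[0],s[1],1])
def at_z(c,uv,z):
    o,d=ray(c,uv);return o+d*(z-o[2])/d[2]
def proj(c,X):
    P=np.array(c["pose"]);p=P[:3,:3].T@(np.asarray(X,float)-P[:3,3]);s=p[:2]/p[2];s=s*(1+c["k1"]*(s@s))
    K=c["mtx"];return np.array([K[0,0]*s[0]+K[0,2],K[1,1]*s[1]+K[1,2]])
E
cat > look.py <<'E'
from h import *
o=manip.get_obs();print(o["position"],o["ee_rot"],o["grip_width"],o["ft_force"],manip.hold_point_z)
Z=dict(landing=.008,press_top=.195,body_cap=.008,dispenser=0,drybox=0,bay=.004,tray=0,free_half=.004,lens=0,hood=.004,macro_rail=0,lens_case=0)
for n in ["top","scene"]:
    c=manip.camera(n);cv2.imwrite(f"pics/{n}1.png",c["frame"][:,:,::-1]);print(n,np.round(c["pose"],3).tolist())
    for k,z in Z.items():
        r=manip.pinpoint(c,k)[:2]
        print(k,[(np.round(q["at"]),round(q["confidence"],2),np.round(at_z(c,q["at"],z)[:2],4)) for q in r])
E
python3 look.py
```

```text
pics
[ 0.17611765 -0.59928935  0.23051632] [ 9.89800939e-01  1.42455641e-01 -1.43385395e-04 -6.86842100e-04] 0.9963057574186345 [-0.20149654  0.24502635  0.46621438] 0.0187
top [[-0.026, -0.994, 0.11, 0.442], [-1.0, 0.027, 0.008, -0.005], [-0.011, -0.11, -0.994, 1.118], [0.0, 0.0, 0.0, 1.0]]
landing [(array([276., 239.]), 0.74, array([0.4766, 0.0211]))]
press_top [(array([262., 189.]), 0.6, array([0.5927, 0.0476]))]
body_cap [(array([265., 234.]), 0.58, array([0.4934, 0.0527])), (array([408., 216.]), 0.29, array([ 0.5334, -0.3602]))]
dispenser [(array([272., 201.]), 0.79, array([0.589 , 0.0313]))]
drybox [(array([406., 213.]), 0.73, array([ 0.5426, -0.3597]))]
bay [(array([426., 217.]), 0.77, array([ 0.5277, -0.4167]))]
tray [(array([161., 243.]), 0.64, array([0.4742, 0.3585])), (array([428., 217.]), 0.23, array([ 0.5285, -0.4231]))]
free_half [(array([150., 258.]), 0.78, array([0.4319, 0.3894]))]
lens [(array([388., 219.]), 0.85, array([ 0.5261, -0.3042]))]
hood [(array([165., 224.]), 0.59, array([0.5303, 0.344 ]))]
macro_rail [(array([302., 279.]), 0.57, array([ 0.3621, -0.0492])),
[... 417 characters left out ...]
[0.4804, 0.0595]))]
dispenser [(array([299., 258.]), 0.91, array([0.5811, 0.0523]))]
drybox [(array([140., 316.]), 0.91, array([ 0.5258, -0.3549]))]
bay [(array([112., 331.]), 0.6, array([ 0.5335, -0.4228]))]
tray [(array([355., 201.]), 0.79, array([0.4759, 0.357 ])), (array([222., 233.]), 0.58, array([ 0.3771, -0.0451]))]
free_half [(array([353., 190.]), 0.96, array([0.4296, 0.3927]))]
lens [(array([160., 307.]), 0.73, array([ 0.526 , -0.3067]))]
hood [(array([368., 210.]), 0.58, array([0.5344, 0.35  ]))]
macro_rail [(array([220., 235.]), 0.92, array([ 0.3792, -0.0528])), (array([301., 196.]), 0.72, array([0.3624, 0.246 ]))]
lens_case [(array([232., 343.]), 0.79, array([ 0.71  , -0.2386]))]
```

```bash
python3 -c "
import cv2,numpy as np
cv2.imwrite('pics/a.png',cv2.resize(cv2.imread('pics/top1.png'),(800,600)))"
```

```text
(no output)
```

View pics/a.png

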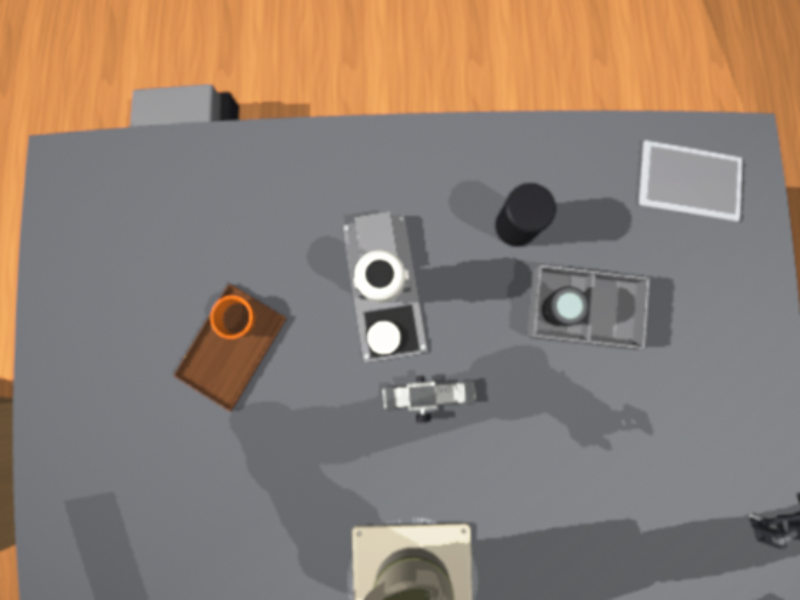

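View pics/scene1.png

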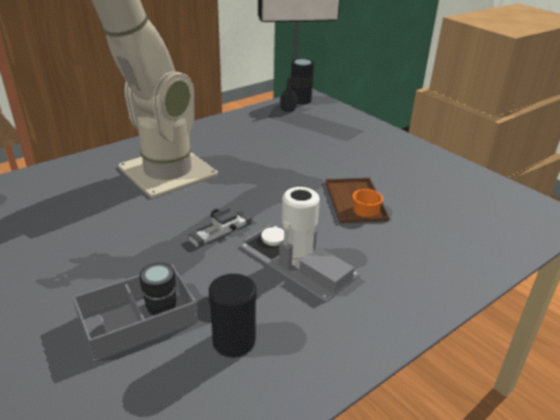

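```bash
cat > fit.py <<'E'
from h import *
c=manip.camera("top"); K=c["mtx"]
und=lambda p,z: at_z(c,p,z)[:2]
print("disp corners",[np.round(und(np.array(p)*.7,.008),4) for p in [(364,360),(426,353),(345,222),(404,212)]])
for n,z in [("drybox",.06),("tray",.014)]:
    r=manip.outline_of(c,n)[0];cn=np.argwhere(r["mask"])[:,::-1].astype(np.float32)
    W=np.array([und(p,z) for p in cn],np.float32)
    b=cv2.boxPoints(cv2.minAreaRect(W));print(n,r["confidence"],b.round(3).tolist(),b.mean(0),cv2.minAreaRect(W))
for n,z in [("body_cap",.022),("press_top",.195),("hood",.05),("lens",.1),("macro_rail",.03),("dispenser",.008)]:
    for r in manip.outline_of(c,n)[:2]:
        W=np.array([und(p,z) for p in np.argwhere(r["mask"])[:,::-1]],np.float32)
        print(n,round(r["confidence"],2),r["extent"],W.mean(0),cv2.minEnclosingCircle(W),cv2.minAreaRect(W))
E
python3 fit.py
```

```text
disp corners [array([0.4423, 0.0832]), array([ 0.453 , -0.0407]), array([0.7248, 0.1172]), array([ 0.7421, -0.0045])]
drybox 0.83 [[0.4440000057220459, -0.46700000762939453], [0.5920000076293945, -0.48500001430511475], [0.621999979019165, -0.25099998712539673], [0.4740000069141388, -0.23199999332427979]] [ 0.5328652  -0.35878134] ((0.5328652262687683, -0.3587813377380371), (0.23638445138931274, 0.14887605607509613), 82.78793334960938)
tray 0.63 [[0.3409999907016754, 0.35199999809265137], [0.531000018119812, 0.23499999940395355], [0.6069999933242798, 0.3580000102519989], [0.4180000126361847, 0.47600001096725464]] [0.4743216  0.35532457] ((0.474321573972702, 0.35532456636428833), (0.14543303847312927, 0.22306334972381592), 58.2349853515625)
body_cap 0.67 [255.8, 225.3, 277.9, 247.4] [0.48480752 0.04309757] ((0.48441195487976074, 0.04421079903841019), 0.030013730749487877) ((0.4835408627986908, 0.042615801095962524), (0.053711846470832825, 0.056387048214673996), 88.5552749633789)
press_top 0.89 [249.2, 174.8, 286.7, 211.5] [0.5814236  0.03815144] ((0.5812162160873413, 0.0383545830845832
[... 626 characters left out ...]
 264.4, 333.6, 294.7] [ 0.3696189 -0.0394521] ((0.37114396691322327, -0.042806629091501236), 0.0893806740641594) ((0.3658296465873718, -0.04256477206945419), (0.17784367501735687, 0.0854741632938385), 88.471435546875)
dispenser 0.69 [240.8, 148.1, 297.6, 254.2] [0.59781146 0.04016234] ((0.5892249345779419, 0.04043467715382576), 0.15573236346244812) ((0.5934668183326721, 0.04099394753575325), (0.29847198724746704, 0.13324593007564545), 8.42750072479248)
dispenser 0.6 [268.4, 263.6, 333.5, 294.9] [ 0.3670987  -0.03984233] ((0.36967992782592773, -0.04339026287198067), 0.09102506935596466) ((0.3671402335166931, -0.04339390993118286), (0.08804969489574432, 0.17831380665302277), 16.86188316345215)
```

Request:
{"fn": "jog_arm", "kwargs": {
  "translation": [
    [270,280,40],
    [270,280,40],
    [270,280,40],
    [270,280,40],
    [270,280,40],
    [270,280,40],
    [270,280,40],
    [270,280,40],
    [308,640,40],
    [308,640,40],
    [308,640,40],
    [308,640,40]
  ],
  "turn": [0,0,0,0,0,0,0,0,-4,-9,-9,-9]
}}

```text
clock: 2.75
position: [0.4382, -0.1953, 0.268]
ee_rot: [0.998, 0.064, 0.0, 0.0]
ft_force: [1.4, 0.8, 0.2]
grip_width: 1.0
```

Request:
{"fn": "jog_arm", "kwargs": {
  "translation": [
    [25,235,-10],
    [25,235,-10],
    [25,235,-10],
    [25,235,-10],
    [25,235,-10],
    [25,235,-10],
    [25,235,-10],
    [25,235,-10]
  ],
  "turn": [0,0,0,0,0,0,0,0]
}}

```text
clock: 3.42
position: [0.4631, 0.0414, 0.2582]
ee_rot: [0.998, 0.066, 0.0, 0.0]
ft_force: [0.1, -1.3, 1.0]
grip_width: 1.0
```

```bash
cat > w.py <<'E'
import sys
from h import *
o=manip.get_obs();print(o["clock"],o["position"],o["ee_rot"],np.round(o["joint_pos"],2))
c=manip.camera("wrist");cv2.imwrite(f"pics/{sys.argv[1]}.png",c["frame"][:,:,::-1]);print(np.round(c["pose"],3).tolist())
for a in sys.argv[2:]:
    n,z=a.split(":");z=float(z)
    for q in manip.pinpoint(c,n)[:1]: print(n,"pt",np.round(q["at"]),round(q["confidence"],2),np.round(at_z(c,q["at"],z),4))
    for r in manip.outline_of(c,n)[:1]:
        for dz in (.014,.03):
            W=np.array([at_z(c,p,z+dz)[:2] for p in np.argwhere(r["mask"])[::7,::-1]],np.float32)
            print(n,"mask dz",dz,round(r["confidence"],2),np.round(r["extent"]),W.mean(0),cv2.minEnclosingCircle(W))
E
python3 w.py w1 body_cap:.008 landing:.008 dispenser:0
```

```text
3.4167 [0.46309231 0.04142619 0.25815787] [9.97821210e-01 6.59745427e-02 2.82630268e-04 3.36036651e-04] [ 0.5  -0.01 -0.67  1.79 -0.    1.35 -1.61]
[[0.132, -0.956, -0.261, 0.529], [-0.991, -0.127, -0.035, 0.049], [0.001, 0.264, -0.965, 0.401], [0.0, 0.0, 0.0, 1.0]]
body_cap pt [271. 153.] 0.58 [0.4844 0.0427 0.008 ]
body_cap mask dz 0.014 0.93 [238. 120. 306. 187.] [0.48619756 0.04268642] ((0.4856397211551666, 0.04265458509325981), 0.03151184320449829)
body_cap mask dz 0.03 0.93 [238. 120. 306. 187.] [0.48799548 0.04297049] ((0.4874614477157593, 0.042939841747283936), 0.030184488743543625)
landing pt [287. 152.] 0.66 [0.487 0.026 0.008]
landing mask dz 0.014 0.78 [219.   1. 388. 195.] [0.5523352  0.02982383] ((0.5400851368904114, 0.021613124758005142), 0.1128026694059372)
landing mask dz 0.03 0.78 [219.   1. 388. 195.] [0.55133843 0.03065151] ((0.5396060943603516, 0.02278774045407772), 0.10804011672735214)
dispenser mask dz 0.014 0.59 [218.   0. 392. 195.] [0.55284184 0.02951933] ((0.5391146540641785, 0.020878978073596954), 0.11610399186611176)
dispenser mask dz 0.03 0.59 [218.   0. 392. 195.] [0.551844   0.03034245] ((0.53868567943573, 0.022059526294469833), 0.1113034188747406)
```

View pics/w1.png

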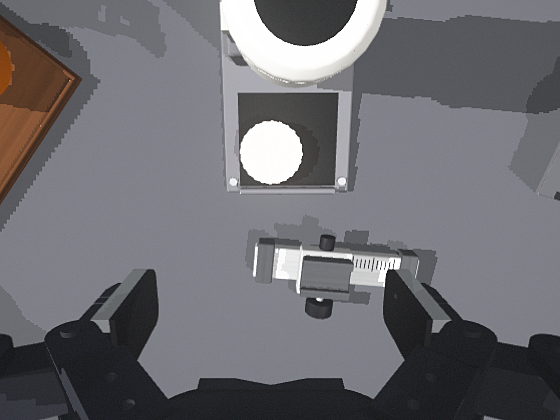

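Request:
{"fn": "jog_arm", "kwargs": {
  "translation": [
    [5,0,0],
    [5,0,0],
    [5,0,0]
  ],
  "turn": [-7,-14,-21]
}}

```text
clock: 4.02
position: [0.4684, 0.0381, 0.258]
ee_rot: [0.992, -0.123, 0.0, 0.0]
ft_force: [0.4, 0.2, -0.2]
grip_width: 0.997
```

```bash
python3 -c "
from h import *
o=manip.get_obs();print(o['clock'],o['position'],o['ee_rot'],np.round(o['joint_pos'],2))"
```

```text
4.0167 [0.46837415 0.03814468 0.25797779] [ 9.92376429e-01 -1.23243419e-01  1.57690879e-05  2.87216027e-04] [ 0.5   0.01 -0.67  1.78  0.01  1.35 -1.99]
```

Request:
{"fn": "jog_arm", "kwargs": {
  "translation": [
    [17,4,0],
    [17,4,0],
    [17,4,0],
    [17,4,0],
    [17,4,0],
    [17,4,0],
    [17,4,0],
    [17,4,0],
    [17,4,0],
    [17,4,0],
    [17,4,0],
    [17,4,0]
  ],
  "turn": [7,14,21,28,35,42,49,56,63,70,77,84]
}}

```text
clock: 5.02
position: [0.4854, 0.0416, 0.258]
ee_rot: [0.818, 0.575, 0.0, 0.0]
ft_force: [-0.6, -0.4, 0.2]
grip_width: 1.002
```

Request:
{"fn": "jog_arm", "kwargs": {
  "translation": [
    [0,0,0],
    [0,0,0],
    [0,0,0],
    [0,0,0],
    [0,0,0],
    [0,0,0],
    [0,0,0],
    [0,0,0],
    [0,0,0],
    [0,0,0],
    [0,0,0],
    [0,0,0]
  ],
  "turn": [7,14,21,28,35,42,49,56,63,70,77,84]
}}

```text
clock: 6.02
position: [0.4854, 0.041, 0.258]
ee_rot: [0.221, 0.975, 0.0, 0.0]
ft_force: [0.7, 0.4, 0.3]
grip_width: 0.994
```

Request:
{"fn": "jog_arm", "kwargs": {
  "translation": [
    [0,2,0],
    [0,2,0],
    [0,2,-30],
    [0,2,-60],
    [0,2,-95],
    [0,2,-130],
    [0,2,-160],
    [0,2,-190],
    [0,2,-210],
    [0,2,-225],
    [0,2,-235],
    [0,2,-235]
  ],
  "turn": [7,14,21,28,33,33,33,33,33,33,33,33]
}}

```text
clock: 7.02
position: [0.4843, 0.0425, 0.0212]
ee_rot: [-0.064, 0.998, 0.0, -0.002]
ft_force: [-0.5, -0.8, -0.2]
grip_width: 0.999
```

```bash
python3 w.py w2 body_cap:.008
```

```text
7.0167 [0.48425437 0.04250767 0.02124071] [-6.43737076e-02  9.97924583e-01  4.66798458e-04 -1.52816192e-03] [ 0.49  0.37 -0.75  2.    0.32  0.9   1.27]
[[-0.129, 0.957, 0.259, 0.418], [0.992, 0.124, 0.035, 0.033], [0.001, 0.261, -0.965, 0.164], [0.0, 0.0, 0.0, 1.0]]
body_cap pt [272. 270.] 0.71 [0.4868 0.0428 0.008 ]
body_cap mask dz 0.014 0.61 [196. 207. 350. 349.] [0.4837319  0.04286902] ((0.48487338423728943, 0.04252128675580025), 0.03202356398105621)
body_cap mask dz 0.03 0.61 [196. 207. 350. 349.] [0.47631872 0.04175042] ((0.4773322343826294, 0.04144185781478882), 0.028424017131328583)
```

View pics/w2.png

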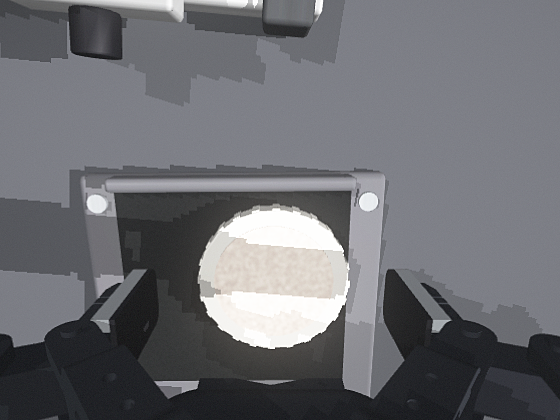

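Request:
{"fn": "jog_arm", "kwargs": {
  "translation": [
    [1,0,-8],
    [1,0,-15],
    [1,0,-15]
  ],
  "turn": [0,0,0]
}}

```text
clock: 7.42
position: [0.4867, 0.0427, 0.008]
ee_rot: [-0.064, 0.998, 0.0, 0.0]
ft_force: [-0.8, -0.5, -0.3]
grip_width: 1.001
```

Request:
{"fn": "jog_arm", "kwargs": {
  "translation": [
    [0,0,0],
    [0,0,0],
    [0,0,0],
    [0,0,0],
    [0,0,0],
    [0,0,0]
  ],
  "turn": [0,0,0,0,0,0],
  "grip": 50,
  "grip_force": 30
}}

```text
clock: 7.92
position: [0.4869, 0.0427, 0.0082]
ee_rot: [-0.064, 0.998, 0.0, 0.0]
ft_force: [-1.3, -0.9, 2.8]
grip_width: 0.71
```

Request:
{"fn": "jog_arm", "kwargs": {
  "translation": [
    [0,0,5],
    [0,0,15],
    [0,0,30],
    [0,0,60],
    [0,0,100],
    [0,0,140]
  ],
  "turn": [0,0,0,0,0,0]
}}

```text
clock: 8.42
position: [0.486, 0.0432, 0.1501]
ee_rot: [-0.065, 0.998, 0.001, -0.0]
ft_force: [0.9, 0.0, 0.7]
grip_width: 0.707
```

```bash
python3 w.py w3 body_cap:.1; python3 - <<'E'
from h import *
for n in ["top","scene"]:
    c=manip.camera(n);cv2.imwrite(f"pics/{n}2.png",c["frame"][:,:,::-1])
    for k,z in [("tray",0),("free_half",.004),("drybox",0),("bay",.004),("hood",.004)]:
        print(n,k,[(np.round(q["at"]),round(q["confidence"],2),np.round(at_z(c,q["at"],z)[:2],4)) for q in manip.pinpoint(c,k)[:1]])
E
```

```text
8.4167 [0.48602492 0.04322454 0.15007058] [-6.49512384e-02  9.97888277e-01  5.17418345e-04 -2.37475607e-04] [ 0.58  0.18 -0.82  1.88  0.14  1.14  1.41]
[[-0.13, 0.956, 0.261, 0.419], [0.992, 0.125, 0.035, 0.034], [0.001, 0.264, -0.965, 0.293], [0.0, 0.0, 0.0, 1.0]]
body_cap pt [269. 273.] 0.73 [0.5071 0.0443 0.1   ]
body_cap mask dz 0.014 0.72 [190. 209. 352. 366.] [0.5079295  0.04525115] ((0.5097663998603821, 0.04521111398935318), 0.044474102556705475)
body_cap mask dz 0.03 0.72 [190. 209. 352. 366.] [0.49999556 0.04419901] ((0.501667857170105, 0.04416259378194809), 0.04049745947122574)
top tray [(array([159., 242.]), 0.85, array([0.4778, 0.3627]))]
top free_half [(array([153., 258.]), 0.61, array([0.4309, 0.3814]))]
top drybox [(array([407., 217.]), 0.85, array([ 0.5297, -0.3605]))]
top bay [(array([425., 215.]), 0.68, array([ 0.5351, -0.4136]))]
top hood [(array([165., 225.]), 0.87, array([0.5254, 0.3455]))]
scene tray [(array([355., 202.]), 0.97, array([0.479, 0.353]))]
scene free_half [(array([350., 191.]), 0.77, array([0.4295, 0.3818]))]
scene drybox [(array([137., 320.]), 0.87, array([ 0.5331, -0.365 ]))]
scene bay [(array([113., 328.]), 0.9, array([ 0.5272, -0.4176]))]
scene hood [(array([366., 210.]), 0.68, array([0.5292, 0.3464]))]
```

View pics/w3.png

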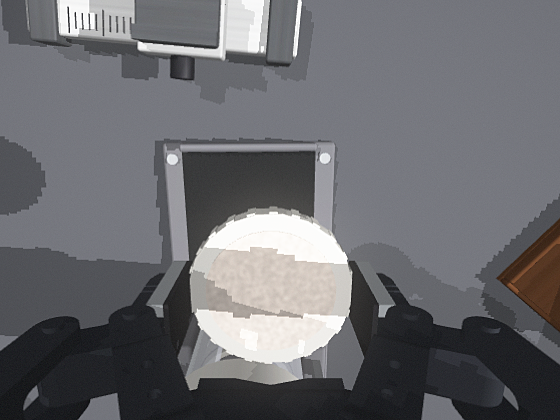

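Request:
{"fn": "jog_arm", "kwargs": {
  "translation": [
    [-4,20,0],
    [-9,52,0],
    [-14,86,0],
    [-20,120,0],
    [-25,154,0],
    [-31,188,0],
    [-36,222,0],
    [-42,256,0],
    [-47,290,0],
    [-52,320,0],
    [-55,335,-5],
    [-56,342,-20]
  ],
  "turn": [-3,-6,-9,-12,-15,-19,-23,-27,-31,-35,-39,-39]
}}

```text
clock: 10.17
position: [0.4299, 0.3888, 0.1292]
ee_rot: [0.272, 0.962, 0.002, 0.001]
ft_force: [0.3, 0.5, -0.4]
grip_width: 0.707
```

```bash
python3 w.py w4 tray:0 free_half:.004 hood:.004
```

```text
10.1667 [0.42985258 0.38878541 0.12920565] [2.72039622e-01 9.62283828e-01 1.98499579e-03 5.81696702e-04] [-0.14  0.43 -0.83  1.68  0.34  1.18 -0.04]
[[0.523, 0.821, 0.227, 0.372], [0.852, -0.506, -0.135, 0.422], [0.004, 0.264, -0.965, 0.272], [0.0, 0.0, 0.0, 1.0]]
tray mask dz 0.014 0.69 [161. 125. 371. 391.] [0.42811018 0.38300863] ((0.47065141797065735, 0.35996609926223755), 0.12393513321876526)
tray mask dz 0.03 0.69 [161. 125. 371. 391.] [0.42463684 0.38545442] ((0.4645368754863739, 0.3638414144515991), 0.11624598503112793)
free_half pt [266. 200.] 0.6 [0.4266 0.3863 0.004 ]
free_half mask dz 0.014 0.9 [164. 125. 372. 392.] [0.42697585 0.3835105 ] ((0.4689081311225891, 0.3627094328403473), 0.1217954158782959)
free_half mask dz 0.03 0.9 [164. 125. 372. 392.] [0.42351884 0.38596132] ((0.46280717849731445, 0.3664728105068207), 0.11412002146244049)
hood mask dz 0.014 0.57 [229. 338. 347. 391.] [0.5515127  0.33827335] ((0.5525406002998352, 0.33146169781684875), 0.04641348123550415)
hood mask dz 0.03 0.57 [229. 338. 347. 391.] [0.54020184 0.34357774] ((0.541164755821228, 0.33719584345817566), 0.043492551892995834)
```

View pics/w4.png

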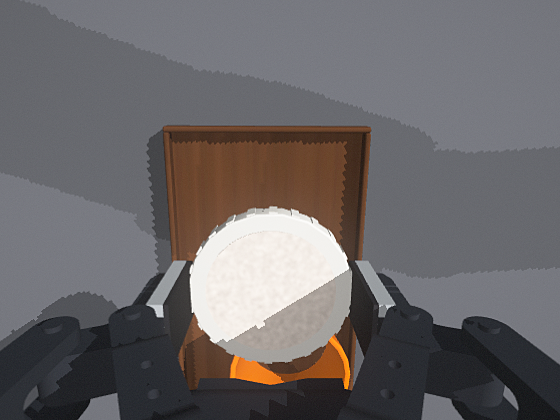

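Request:
{"fn": "jog_arm", "kwargs": {
  "translation": [
    [-2,-3,-25],
    [-2,-3,-50],
    [-2,-3,-75],
    [-2,-3,-95],
    [-2,-3,-106],
    [-2,-3,-114],
    [-2,-3,-118],
    [-2,-3,-118]
  ],
  "turn": [0,0,0,0,0,0,0,0]
}}

```text
clock: 11.18
position: [0.4301, 0.3803, 0.0104]
ee_rot: [0.273, 0.962, 0.0, 0.001]
ft_force: [-0.4, -0.3, 0.1]
grip_width: 0.71
```

Request:
{"fn": "jog_arm", "kwargs": {
  "translation": [
    [-2,5,-2],
    [-2,5,-4],
    [-2,5,-6],
    [-2,5,-6]
  ],
  "turn": [0,0,0,0]
}}

```text
clock: 11.52
position: [0.4281, 0.3855, 0.0044]
ee_rot: [0.273, 0.962, 0.0, 0.001]
ft_force: [-0.6, -0.3, -1.5]
grip_width: 0.707
```

Request:
{"fn": "jog_arm", "kwargs": {
  "translation": [
    [0,0,-1],
    [0,0,-1]
  ],
  "turn": [0,0]
}}

```text
clock: 11.68
position: [0.4282, 0.3855, 0.0042]
ee_rot: [0.273, 0.962, 0.0, 0.001]
ft_force: [-2.6, -2.5, 7.9]
grip_width: 0.708
```

Request:
{"fn": "jog_arm", "kwargs": {
  "translation": [
    [0,0,0],
    [0,0,0],
    [0,0,0],
    [0,0,0],
    [0,0,30],
    [0,0,65],
    [0,0,105],
    [0,0,145],
    [0,0,185],
    [0,0,225],
    [0,0,255],
    [0,0,260]
  ],
  "turn": [0,0,0,0,0,0,0,0,0,0,0,0],
  "grip": 76
}}

```text
clock: 12.68
position: [0.4292, 0.3872, 0.2701]
ee_rot: [0.273, 0.962, 0.003, 0.003]
ft_force: [-0.3, -0.1, 0.5]
grip_width: 0.888
```

```bash
python3 w.py w5 tray:0 free_half:.004 body_cap:.004
```

```text
12.6833 [0.42918522 0.3872199  0.27012758] [0.2728527  0.96204499 0.00315203 0.00330314] [-0.1   0.32 -0.88  1.5   0.25  1.43  0.03]
[[0.525, 0.819, 0.233, 0.371], [0.851, -0.507, -0.134, 0.421], [0.008, 0.268, -0.963, 0.412], [0.0, 0.0, 0.0, 1.0]]
tray pt [268. 218.] 0.96 [0.4755 0.3566 0.    ]
tray mask dz 0.014 0.76 [200. 117. 335. 314.] [0.46305677 0.36167252] ((0.4751752018928528, 0.357286661863327), 0.12818466126918793)
tray mask dz 0.03 0.76 [200. 117. 335. 314.] [0.45934665 0.36404684] ((0.4709787368774414, 0.3598378598690033), 0.12303895503282547)
free_half mask dz 0.014 0.81 [201. 116. 333. 311.] [0.46158138 0.3624446 ] ((0.4732797145843506, 0.357796311378479), 0.1266460418701172)
free_half mask dz 0.03 0.81 [201. 116. 333. 311.] [0.45789388 0.3648125 ] ((0.46911758184432983, 0.3603527545928955), 0.1215105801820755)
body_cap pt [266. 171.] 0.72 [0.4276 0.3835 0.004 ]
body_cap mask dz 0.014 0.56 [235. 144. 298. 203.] [0.42706585 0.38477194] ((0.42734962701797485, 0.3845471143722534), 0.031267162412405014)
body_cap mask dz 0.03 0.56 [235. 144. 298. 203.] [0.42477915 0.38623354] ((0.42505142092704773, 0.38601791858673096), 0.03000236116349697)
```

View pics/w5.png

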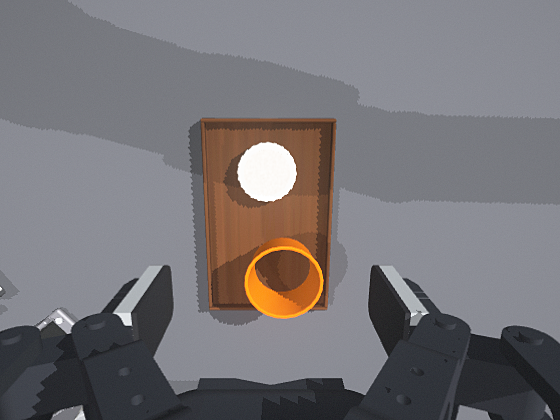

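Request:
{"fn": "jog_arm", "kwargs": {
  "translation": [
    [16,-35,0],
    [32,-70,0],
    [48,-105,0],
    [63,-140,0],
    [79,-175,0],
    [95,-210,0],
    [110,-245,0],
    [126,-280,0],
    [142,-315,0],
    [157,-348,0],
    [157,-348,0],
    [157,-348,0]
  ],
  "turn": [4,8,12,16,20,24,28,32,36,39,39,39],
  "grip": 0
}}

```text
clock: 14.03
position: [0.5851, 0.0342, 0.2609]
ee_rot: [-0.062, 0.998, -0.001, -0.001]
ft_force: [-0.3, 0.9, 0.1]
grip_width: 0.001
```

```bash
python3 - <<'E'
from h import *
print(manip.get_obs()["position"],np.round(manip.get_obs()["joint_pos"],2))
c=manip.camera("wrist")
for k,z in [("press_top",.195),("landing",.008),("dispenser",0)]:
    print(k,[(np.round(q["at"]),round(q["confidence"],2),np.round(at_z(c,q["at"],z)[:2],4)) for q in manip.pinpoint(c,k)[:1]])
for r in manip.outline_of(c,"press_top")[:1]:
    W=np.array([at_z(c,p,.195)[:2] for p in np.argwhere(r["mask"])[::5,::-1]],np.float32)
    print(r["extent"],W.mean(0),cv2.minEnclosingCircle(W))
E
```

```text
[0.58507648 0.03415738 0.26093328] [ 0.5   0.33 -0.79  1.49  0.24  1.42  1.39]
press_top [(array([283., 234.]), 0.58, array([0.5879, 0.041 ]))]
landing [(array([275.,  78.]), 0.94, array([0.4892, 0.0255]))]
dispenser []
[214.7, 147.7, 349.8, 285.6] [0.57589746 0.03859199] ((0.5805546045303345, 0.03988201543688774), 0.04332185536623001)
```

Request:
{"fn": "jog_arm", "kwargs": {
  "translation": [
    [2,6,-10],
    [2,6,-30],
    [2,6,-45],
    [2,6,-55],
    [2,6,-61],
    [2,6,-61]
  ],
  "turn": [0,0,0,0,0,0]
}}

```text
clock: 14.78
position: [0.5858, 0.0448, 0.2001]
ee_rot: [-0.065, 0.998, -0.001, -0.0]
ft_force: [-0.2, 0.3, 0.9]
grip_width: -0.002
```

Request:
{"fn": "jog_arm", "kwargs": {
  "translation": [
    [1,-5,-5],
    [1,-5,-9],
    [1,-5,-13],
    [1,-5,-17],
    [1,-5,-21],
    [1,-5,-25],
    [1,-5,-29],
    [1,-5,-33],
    [1,-5,-37],
    [1,-5,-41],
    [1,-5,-43],
    [1,-5,-44]
  ],
  "turn": [0,0,0,0,0,0,0,0,0,0,0,0]
}}

```text
clock: 15.78
position: [0.5876, 0.0398, 0.1575]
ee_rot: [-0.065, 0.998, -0.001, 0.001]
ft_force: [-3.6, 0.0, 10.7]
grip_width: -0.001
```

Request:
{"fn": "jog_arm", "kwargs": {
  "translation": [
    [0,0,-1],
    [0,0,-2],
    [0,0,-3],
    [0,0,-3],
    [0,0,-3]
  ],
  "turn": [0,0,0,0,0]
}}

```text
clock: 16.2
position: [0.5878, 0.0398, 0.1558]
ee_rot: [-0.065, 0.998, -0.001, 0.001]
ft_force: [-4.4, 0.6, 9.1]
grip_width: 0.002
```

Request:
{"fn": "jog_arm", "kwargs": {
  "translation": [
    [0,0,-2],
    [0,0,-3],
    [0,0,-3],
    [0,0,-3]
  ],
  "turn": [0,0,0,0]
}}

```text
clock: 16.53
position: [0.5879, 0.0398, 0.1551]
ee_rot: [-0.065, 0.998, -0.001, 0.001]
ft_force: [-10.7, -1.1, 18.6]
grip_width: 0.002
```

```bash
python3 w.py w6 tub0:.008 landing:.008
```

```text
16.5333 [0.58794009 0.03983379 0.15511392] [-0.06482276  0.99789466 -0.00143903  0.00147854] [ 0.47  0.41 -0.77  1.63  0.3   1.23  1.34]
[[-0.13, 0.956, 0.265, 0.521], [0.992, 0.126, 0.032, 0.031], [-0.003, 0.267, -0.964, 0.297], [0.0, 0.0, 0.0, 1.0]]
tub0 pt [271.  60.] 0.66 [0.4891 0.0263 0.008 ]
tub0 mask dz 0.014 0.62 [226.   3. 321. 104.] [0.48560733 0.02593427] ((0.48662635684013367, 0.026150336489081383), 0.03173838183283806)
tub0 mask dz 0.03 0.62 [226.   3. 321. 104.] [0.48765254 0.02620936] ((0.4886116683483124, 0.026412764564156532), 0.0299000795930624)
landing mask dz 0.014 0.95 [175.   0. 372. 384.] [0.5640408  0.03699429] ((0.5960067510604858, 0.03892548382282257), 0.15460853278636932)
landing mask dz 0.03 0.95 [175.   0. 372. 384.] [0.5615287  0.03662675] ((0.5916367769241333, 0.03844568505883217), 0.14563080668449402)
```

View pics/w6.png

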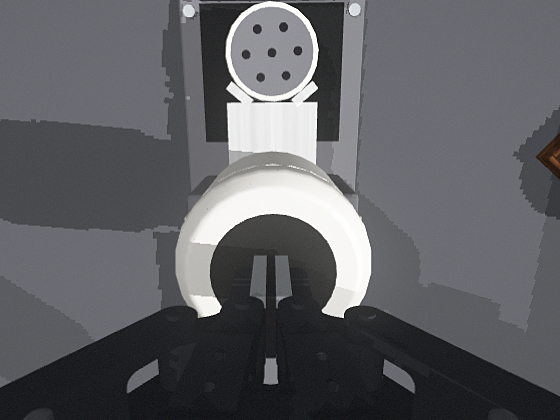

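Request:
{"fn": "jog_arm", "kwargs": {
  "translation": [
    [0,0,0],
    [0,0,3],
    [0,0,8],
    [0,0,13],
    [0,0,18],
    [0,0,23],
    [0,0,28],
    [0,0,33],
    [0,0,38],
    [0,0,46],
    [0,0,60],
    [0,0,90]
  ],
  "turn": [0,0,0,0,0,0,0,0,0,0,0,0]
}}

```text
clock: 17.78
position: [0.5866, 0.039, 0.243]
ee_rot: [-0.065, 0.998, -0.001, -0.001]
ft_force: [0.1, -0.9, 0.3]
grip_width: -0.001
```

Request:
{"fn": "jog_arm", "kwargs": {
  "translation": [
    [-30,-4,10],
    [-65,-8,10],
    [-100,-13,10],
    [-100,-13,10],
    [-100,-13,10]
  ],
  "turn": [0,0,0,0,0],
  "grip": 85
}}

```text
clock: 18.2
position: [0.4858, 0.0252, 0.2539]
ee_rot: [-0.064, 0.998, -0.003, -0.0]
ft_force: [0.6, 0.1, 0.1]
grip_width: 0.705
```

```bash
python3 - <<'E'
from h import *
print(manip.get_obs()["position"],np.round(manip.get_obs()["joint_pos"],2))
for n in ["wrist","top"]:
    c=manip.camera(n);cv2.imwrite(f"pics/{n}7.png",c["frame"][:,:,::-1])
    for k,z in [("tub0",.038),("press_top",.195)]:
      for r in manip.outline_of(c,k)[:2]:
        W=np.array([at_z(c,p,z)[:2] for p in np.argwhere(r["mask"])[::3,::-1]],np.float32)
        print(n,k,round(r["confidence"],2),np.round(r["extent"]),W.mean(0),cv2.minEnclosingCircle(W))
E
```

```text
[0.48577051 0.0252395  0.25387614] [ 0.65  0.07 -0.82  1.74  0.06  1.35  1.51]
wrist tub0 0.82 [260. 250. 289. 265.] [0.5640183  0.03642929] ((0.5665613412857056, 0.03671431913971901), 0.013746688142418861)
wrist tub0 0.7 [242. 150. 304. 214.] [0.48648176 0.02582479] ((0.48687469959259033, 0.025301415473222733), 0.03060336597263813)
wrist press_top 0.89 [215. 278. 341. 386.] [0.54979324 0.03479831] ((0.5559715628623962, 0.036344628781080246), 0.04654945060610771)
top press_top 0.71 [141. 248. 160. 270.] [0.4309535  0.32007816] ((0.43072643876075745, 0.32034802436828613), 0.025377623736858368)
top press_top 0.66 [122. 198. 204. 285.] [0.46711603 0.2926716 ] ((0.47076496481895447, 0.2963160574436188), 0.10487904399633408)
```

Request:
{"fn": "jog_arm", "kwargs": {
  "translation": [
    [1,1,-30],
    [1,1,-65],
    [1,1,-100],
    [1,1,-135],
    [1,1,-165],
    [1,1,-190],
    [1,1,-210],
    [1,1,-225],
    [1,1,-235],
    [1,1,-242],
    [1,1,-242]
  ],
  "turn": [0,0,0,0,0,0,0,0,0,0,0]
}}

```text
clock: 19.42
position: [0.4878, 0.0277, 0.0097]
ee_rot: [-0.065, 0.998, -0.0, -0.002]
ft_force: [-1.0, 0.6, 0.1]
grip_width: 0.996
```

Request:
{"fn": "jog_arm", "kwargs": {
  "translation": [
    [0,0,0],
    [0,0,0]
  ],
  "turn": [0,0]
}}

```text
clock: 19.58
position: [0.4884, 0.0278, 0.0103]
ee_rot: [-0.065, 0.998, -0.0, -0.002]
ft_force: [-0.6, -0.2, -0.1]
grip_width: 0.998
```

```bash
python3 - <<'E'
from h import *
print(manip.get_obs()["position"],manip.get_obs()["grip_width"])
c=manip.camera("wrist");cv2.imwrite("pics/w8.png",c["frame"][:,:,::-1])
for r in manip.outline_of(c,"tub0")[:2]:
    W=np.array([at_z(c,p,.038)[:2] for p in np.argwhere(r["mask"])[::3,::-1]],np.float32)
    print(round(r["confidence"],2),np.round(r["extent"]),cv2.minEnclosingCircle(W))
E
```

```text
[0.48843002 0.02781404 0.01034848] 0.9981538065501865
0.77 [180. 206. 357. 385.] ((0.4841894507408142, 0.02648535743355751), 0.03296912461519241)
```

View pics/w8.png

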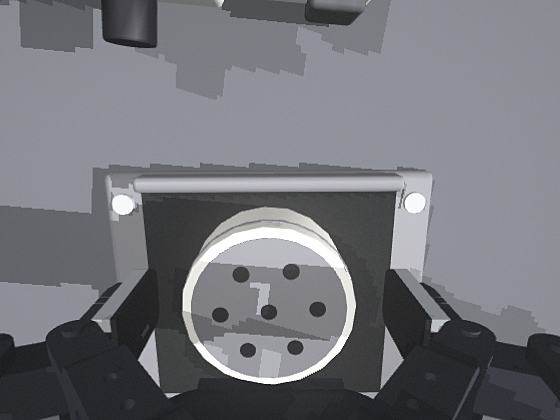

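Request:
{"fn": "jog_arm", "kwargs": {
  "translation": [
    [0,0,1],
    [0,0,1],
    [0,0,1],
    [0,0,1],
    [0,0,1],
    [0,0,1]
  ],
  "turn": [0,0,0,0,0,0],
  "grip": 48,
  "grip_force": 35
}}

```text
clock: 20.18
position: [0.489, 0.0276, 0.0124]
ee_rot: [-0.065, 0.998, -0.001, -0.001]
ft_force: [-2.1, -0.8, 8.1]
grip_width: 0.691
```

Request:
{"fn": "jog_arm", "kwargs": {
  "translation": [
    [0,0,4],
    [0,0,15],
    [0,0,35],
    [0,0,65],
    [0,0,95],
    [0,0,130],
    [0,0,165],
    [0,0,165]
  ],
  "turn": [0,0,0,0,0,0,0,0]
}}

```text
clock: 20.85
position: [0.492, 0.0286, 0.1845]
ee_rot: [-0.065, 0.998, -0.001, 0.004]
ft_force: [0.6, 0.2, -0.2]
grip_width: 0.69
```

```bash
python3 - <<'E'
from h import *
print(manip.get_obs()["position"],np.round(manip.get_obs()["joint_pos"],2))
for n in ["wrist","top","scene"]:
    c=manip.camera(n);cv2.imwrite(f"pics/{n}9.png",c["frame"][:,:,::-1])
    for k,z in [("drybox",0),("bay",.004),("lens",.004)]:
        print(n,k,[(np.round(q["at"]),round(q["confidence"],2),np.round(at_z(c,q["at"],z)[:2],4)) for q in manip.pinpoint(c,k)[:1]])
w=[cv2.imread(f"pics/{n}9.png") for n in ["wrist","top"]]
cv2.imwrite("pics/c9.png",cv2.resize(np.hstack([w[0],w[1][:,150:]]),(800,346)))
E
```

```text
[0.49204059 0.02857845 0.18445978] [ 0.64  0.14 -0.84  1.84  0.12  1.2   1.46]
wrist drybox []
wrist bay []
wrist lens []
top drybox [(array([409., 215.]), 0.55, array([ 0.5377, -0.3678]))]
top bay [(array([425., 218.]), 0.72, array([ 0.5272, -0.4134]))]
top lens [(array([388., 217.]), 0.8, array([ 0.5333, -0.3041]))]
scene drybox [(array([139., 320.]), 0.77, array([ 0.5342, -0.3606]))]
scene bay [(array([113., 330.]), 0.97, array([ 0.5322, -0.418 ]))]
scene lens [(array([162., 304.]), 0.88, array([ 0.5257, -0.3019]))]
```

View pics/c9.png

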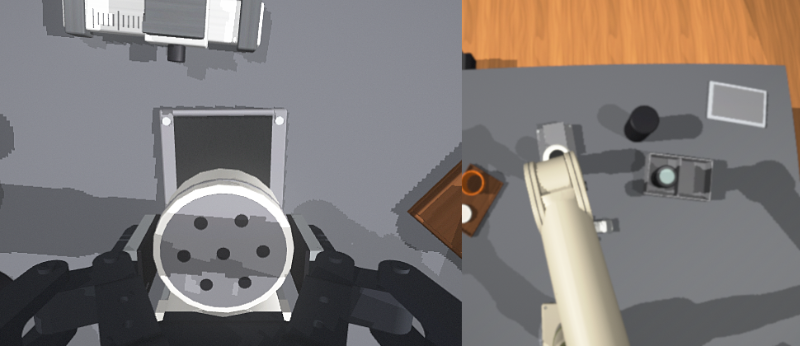

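Request:
{"fn": "jog_arm", "kwargs": {
  "translation": [
    [-5,-15,10],
    [-5,-40,25],
    [-5,-70,35],
    [0,-100,35],
    [5,-130,35],
    [8,-160,35],
    [10,-190,35],
    [14,-220,35],
    [18,-250,35],
    [22,-280,35],
    [26,-310,35],
    [30,-340,35]
  ],
  "turn": [0,0,-7,-14,-21,-28,-35,-42,-49,-56,-63,-70]
}}

```text
clock: 22.45
position: [0.5188, -0.3139, 0.2116]
ee_rot: [0.522, 0.853, 0.0, -0.001]
ft_force: [-0.5, -1.0, -0.2]
grip_width: 0.692
```

Request:
{"fn": "jog_arm", "kwargs": {
  "translation": [
    [2,-25,0],
    [4,-50,0],
    [6,-75,0],
    [7,-100,0],
    [7,-105,0],
    [7,-105,-15],
    [7,-105,-30],
    [7,-105,-40],
    [7,-105,-40]
  ],
  "turn": [-7,-14,-21,-28,-35,-35,-35,-35,-35]
}}

```text
clock: 23.2
position: [0.5247, -0.418, 0.1686]
ee_rot: [0.754, 0.657, 0.0, -0.004]
ft_force: [0.4, 0.0, -0.6]
grip_width: 0.691
```

```bash
python3 w.py w10 drybox:0 bay:.004 lens:.004
```

```text
23.2 [ 0.5247377  -0.41800947  0.1686356 ] [ 7.53958249e-01  6.56912777e-01  1.09003146e-04 -3.54265056e-03] [ 0.84  0.5  -0.33  1.39  0.16  1.29  0.37]
[[0.991, -0.131, -0.041, 0.534], [-0.137, -0.957, -0.256, -0.354], [-0.005, 0.259, -0.966, 0.311], [0.0, 0.0, 0.0, 1.0]]
drybox pt [272. 126.] 0.6 [ 0.5322 -0.3663  0.    ]
drybox mask dz 0.014 0.95 [158.   0. 387. 261.] [ 0.53412914 -0.37358797] ((0.5296882390975952, -0.377485454082489), 0.12740829586982727)
drybox mask dz 0.03 0.95 [158.   0. 387. 261.] [ 0.53412306 -0.37251028] ((0.5299222469329834, -0.376197874546051), 0.12055936455726624)
bay pt [272. 190.] 0.77 [ 0.5253 -0.417   0.004 ]
bay mask dz 0.014 0.61 [156.   0. 391. 262.] [ 0.5343917  -0.37326202] ((0.5294798016548157, -0.37652015686035156), 0.1254473775625229)
bay mask dz 0.03 0.61 [156.   0. 391. 262.] [ 0.5343723  -0.37218738] ((0.529728353023529, -0.3752676844596863), 0.11861200630664825)
lens pt [259.  46.] 0.66 [ 0.5299 -0.3065  0.004 ]
lens mask dz 0.014 0.57 [182.   0. 329.  97.] [ 0.5289729 -0.3049913] ((0.5302254557609558, -0.29212281107902527), 0.05073680356144905)
lens mask dz 0.03 0.57 [182.   0. 329.  97.] [ 0.5292492  -0.30763978] ((0.5304332375526428, -0.2954727113246918), 0.04797542095184326)
```

View pics/w10.png

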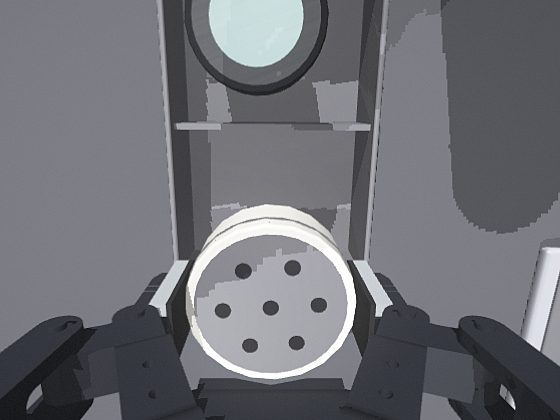

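Request:
{"fn": "jog_arm", "kwargs": {
  "translation": [
    [0,0,-20],
    [0,0,-45],
    [0,0,-70],
    [0,0,-95],
    [0,0,-118],
    [0,0,-135],
    [0,0,-146],
    [0,0,-150],
    [0,0,-150]
  ],
  "turn": [0,0,0,0,0,0,0,0,0]
}}

```text
clock: 24.3
position: [0.526, -0.4189, 0.0222]
ee_rot: [0.754, 0.657, 0.001, -0.001]
ft_force: [-0.4, 0.6, 0.3]
grip_width: 0.695
```

Request:
{"fn": "jog_arm", "kwargs": {
  "translation": [
    [0,1,-4],
    [0,1,-8],
    [0,1,-11],
    [0,1,-13],
    [0,1,-13],
    [0,1,-13]
  ],
  "turn": [0,0,0,0,0,0]
}}

```text
clock: 24.8
position: [0.526, -0.418, 0.0093]
ee_rot: [0.754, 0.657, 0.001, -0.001]
ft_force: [-0.7, -0.2, 0.2]
grip_width: 0.689
```

Request:
{"fn": "jog_arm", "kwargs": {
  "translation": [
    [0,0,-1],
    [0,0,-1],
    [0,0,-2],
    [0,0,-2]
  ],
  "turn": [0,0,0,0]
}}

```text
clock: 25.13
position: [0.5262, -0.4181, 0.0084]
ee_rot: [0.754, 0.657, 0.001, -0.001]
ft_force: [-3.6, 2.5, 8.8]
grip_width: 0.691
```

Request:
{"fn": "jog_arm", "kwargs": {
  "translation": [
    [0,0,1],
    [0,0,1],
    [0,0,1],
    [0,0,1],
    [0,0,20],
    [0,0,50],
    [0,0,90],
    [0,0,130],
    [0,0,170],
    [0,0,210],
    [0,0,240],
    [0,0,240]
  ],
  "turn": [0,0,0,0,0,0,0,0,0,0,0,0],
  "grip": 74
}}

```text
clock: 26.13
position: [0.5284, -0.4194, 0.2565]
ee_rot: [0.754, 0.657, 0.002, 0.005]
ft_force: [1.5, -0.6, 0.5]
grip_width: 0.868
```

```bash
python3 w.py w11 tub0:.004 bay:.004; python3 - <<'E'
from h import *
c=manip.camera("scene");cv2.imwrite("pics/s11.png",c["frame"][:,:,::-1])
for k,z in [("press_top",.195),("body_cap",.004),("macro_rail",0),("lens_case",0),("hood",.004)]:
    print(k,[(np.round(q["at"]),round(q["confidence"],2),np.round(at_z(c,q["at"],z)[:2],4)) for q in manip.pinpoint(c,k)[:1]])
print("expected press px up/5mm down",proj(c,[.587,.04,.195]),proj(c,[.587,.04,.155]),[np.round(r["extent"]) for r in manip.outline_of(c,"press_top")[:1]])
w=cv2.imread("pics/w11.png");s=cv2.imread("pics/s11.png")
cv2.imwrite("pics/c11.png",np.hstack([cv2.resize(w[:,140:420],(280,420)),s[:, :500]]))
E
```

```text
26.1333 [ 0.52836537 -0.41935753  0.25648631] [0.75415895 0.65667403 0.00177737 0.00450897] [ 0.83  0.45 -0.33  1.27  0.14  1.44  0.38]
[[0.99, -0.135, -0.028, 0.536], [-0.137, -0.954, -0.266, -0.353], [0.009, 0.267, -0.964, 0.399], [0.0, 0.0, 0.0, 1.0]]
tub0 pt [268. 173.] 0.92 [ 0.5279 -0.4204  0.004 ]
tub0 mask dz 0.014 0.91 [236. 142. 297. 206.] [ 0.5254893  -0.41980144] ((0.5253525972366333, -0.4202117323875427), 0.03173437342047691)
tub0 mask dz 0.03 0.91 [236. 142. 297. 206.] [ 0.525925   -0.41701287] ((0.5257934331893921, -0.4174063503742218), 0.030404703691601753)
bay mask dz 0.014 0.77 [177.   0. 352. 244.] [ 0.53299147 -0.3792933 ] ((0.5290675759315491, -0.37422358989715576), 0.13723625242710114)
bay mask dz 0.03 0.77 [177.   0. 352. 244.] [ 0.53311133 -0.37820774] ((0.5293525457382202, -0.37335097789764404), 0.1314723640680313)
press_top [(array([300., 197.]), 0.86, array([0.5905, 0.0363]))]
body_cap [(array([352., 189.]), 0.63, array([0.4255, 0.3959]))]
macro_rail [(array([220., 232.]), 0.74, array([ 0.369 , -0.0455]))]
lens_case [(array([233., 342.]), 0.71, array([ 0.7089, -0.2356]))]
hood [(array([368., 210.]), 0.58, array([0.5364, 0.3492]))]
expected press px up/5mm down [300.54345843 195.62520028] [299.71420444 210.09281636] [array([279., 189., 318., 243.])]
```

View pics/c11.png

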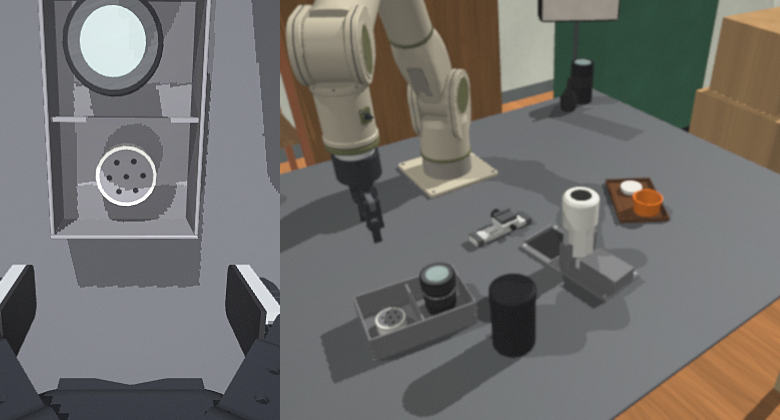

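```bash
python3 -c "
from h import *
print(manip.hand_in())"
```

```text
the job is handed in; nothing more can be done
None
```

The job is handed in, at about 26 s on the robot clock; the interface gives no verdict.

**What I did**
- I set the cap down on the tray floor in the empty half, beside the hood.
- I pressed the dispenser top once. At its stop the tool read z = 155 mm with about 18 N of force, and one tub came out on the landing point.
- The top was released and sprang back up.
- I gripped the tub and set it down in the dry box's empty bay. Floor contact was about 9 N.

**Last checks**
- **Tub:** it stands upright at about (0.526, -0.4175), within a few mm of my estimate of the bay centre.
- **Cap:** it lies flat. The wrist camera put it at (0.427, 0.385), within 5 mm of the centre of the empty half. A later scene-camera reading was 10 mm off in y, still inside tolerance.
- **Press top:** its position in the scene camera matches fully up to about one pixel, roughly 3–4 mm. That is no finer than the 3 mm limit.
- **Second tub:** nothing else lies on the landing plate. I did not see the second tub itself, only that no other tub came out.
- **Bystanders:** the lens, hood, rail and case look unmoved. Their position readings changed by about 10 mm at most, which is within the scatter of those readings.
- **Robot:** the gripper is clear of everything.

**What disagreed:** the networks gave a few wrong labels, such as a press top found over the tray. I discarded these after comparing them with the known geometry.

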